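Send the waiting thread spools down the open chute

TASK

Push the empty grey box along the table, away from you, until it sits squarely under the mouth of the left-hand chute, against the wooden rail. Then rock the seesaw gate over by pressing its raised left pad all the way down, so that the five waiting thread spools roll down that chute into the box; leave the gate tipped that way. Only push and press, with the fingertips or the outside of the fingers: do not lift the box, do not touch the spools, and leave everything else on the table where it is.

Things in the scene. Friction and masses are not known exactly. Their poses are not given: they have to be found in the camera images.
- stand: Fixed spool feeder. Origin on the table under the gate's pivot; x away from the robot, y left along the gate. A chute each side, 56 mm wide, mouth at y = 192 mm, underside 79 mm up, walls up to 125 mm. The right one is shut by a steel plate, a full box under it. Behind, a wooden rail 35 mm high, near face at x = 83 mm. Base: y within 125 mm, x -46 to 94 mm.
- dock (a point): Point on the table, fixed to the stand at its x = 0, y = 265 mm: where the centre of the box's underside is when the box stands under the left chute against the rail (3 mm of slack; up to 25 mm to a side still does). Axes as the stand's.
- box: Empty open grey plastic box, loose: 160 mm along x, 170 mm along y, 65 mm high, walls 4 mm, 0.25 to 0.5 kg. Origin: centre of the underside. It starts 75 to 115 mm short of the dock, towards the robot, up to 10 mm to a side, turned up to 0.2 rad. Pushed along the stand's x against the rail it squares up.
- gate (a joint): Angle (rad) of the seesaw gate, an aluminium trough 220 mm long, 54 mm wide, sides 14 mm high, on a pivot along the stand's x 130 mm above the table. 0 (start): left end up, held so by the spools' weight; grows as the left end goes down, to a stop at 0.44. Pivot friction about 0.07 N m: without load it stays where left. Pressing the pad takes 2 to 3 N before the stop.
- pad_up (a point): Top face of the black pad at the gate's raised left end, on the robot's side of the trough: sticks out 39 mm along the stand's -x, 28 mm along y, 6 mm thick. This point: mid y, 16 mm from its outer edge, 90 mm along the gate from the pivot, 23 mm from the trough's side. About 155 mm up at the start, 116 mm when fully over, moving nearly straight down. Free table and base below.
- spool1: Thread spool, white thread between two black plastic rims, a cylinder 32 mm across and 40 mm long, 30 g, lying on its side; origin at its centre, x along its axis. Starts on the gate's low right half, five in a row against the steel plate; rolls freely.
- spool2: Thread spool, white thread between two black plastic rims, a cylinder 32 mm across and 40 mm long, 30 g, lying on its side; origin at its centre, x along its axis. Starts on the gate's low right half, five in a row against the steel plate; rolls freely.
- spool3: Thread spool, white thread between two black plastic rims, a cylinder 32 mm across and 40 mm long, 30 g, lying on its side; origin at its centre, x along its axis. Starts on the gate's low right half, five in a row against the steel plate; rolls freely.
- spool4: Thread spool, white thread between two black plastic rims, a cylinder 32 mm across and 40 mm long, 30 g, lying on its side; origin at its centre, x along its axis. Starts on the gate's low right half, five in a row against the steel plate; rolls freely.
- spool5: Thread spool, white thread between two black plastic rims, a cylinder 32 mm across and 40 mm long, 30 g, lying on its side; origin at its centre, x along its axis. Starts on the gate's low right half, five in a row against the steel plate; rolls freely.
- cone: Bystander: white thread cone standing upright, 64 mm across the foot, 100 mm high, on the table on the robot's side of the gate, 125 to 185 mm from the pivot; origin under its centre.
- cup: Bystander: white mug, 72 mm across, 85 mm high, on the robot's side of the stand, right of the cone; origin under its centre.
- bottle: Bystander: white plastic bottle, 60 mm across, 150 mm high, behind the rail at the right; origin under its centre.
- tape: Bystander: cardboard roll core lying flat, 90 mm across, 24 mm high, in front of the stand at the right; origin under its centre.
- chalk: Bystander: flat cardboard box 50 by 90 mm, 22 mm high, behind the rail; origin under its centre.
- screwdriver: Bystander: screwdriver lying on the table in front of the full box at the right; x along its shaft.
Not all that is in view belongs to the job. What is shaped like the spool4 but red is not meant. What is shaped like the box but green is not meant.

How it is judged:
By the outcome, as a careful person would: the job done as asked, in the order asked, and still so for the second after the job is handed in, with the robot touching nothing.
It also fails if it takes over 48 s, if anything falls off the work surface, if the arm or the gripper's body presses on something with over 40 N, if the wrist force passes 120 N, or if a joint passes its speed limit or range.

ROBOT

A 6-joint arm with a two-finger parallel gripper is mounted at the origin on the work surface. World frame = base frame: x ahead of the robot, y to its left, z up, the work surface at z = 0. Lengths are in m, angles in rad, forces in N, time in s.
With the tool pointing down it reaches from about 0.3 to 0.825 m from the base axis. Payload 5.4 kg.
Tool frame: the origin (TCP) lies on the centre line of the jaws, within the pads' length; the fingertips stand 25 mm ahead of it and the grasp point (between the pads) lies 6 mm ahead of it (arm.nose_length is the distance from the TCP to the fingertips, in m); y points along the fingers, x is the direction in which the jaws open and shut, and the axes are right-handed (so a half turn about y gives the same grasp; the last joint's range is limited). The gripper opens to 92 mm and grips with 3 to 60 N. Pads are 20 mm wide; open, the fingers measure 128 mm over their backs; the gripper's body (75 mm by 189 mm) begins 69 mm behind the grasp point.
Start: joints at [-1.532, 0.158, 1.597, -0, 1.386, -0.21], TCP at [0.142, -0.557, 0.24] pointing down, gripper open.
Joint ranges: [-2.91, 2.91], [-0.94, 2.29], [0.18, 2.7], [-1.29, 4.43], [0.17, 2.64], [-3, 3]. Speed limits (rad/s): [2.57, 2.57, 3.14, 3.14, 3.14, 3.14].

INTERFACE

Orientations are given as a unit quaternion [x, y, z, w].
In Python, from station import telemetry, eyes, job, arm gives the robot as it stands.
- The arm moves only by the tool servo_tool, never from a script. Its argument "motion" is a list that holds one entry, the list of rows, each a list of 7 numbers: the shift along the tool's x, y, z in cm, then the turn, a rotation vector about the tool's x, y, z in degrees, then the closure, from 0 (fully open) to 1 (shut). A call has 1 to 20 rows; each row is the pose to reach, as a shift and turn from the pose commanded when the call began, along the tool's axes at that moment; what a row does not reach only later rows make up. A row lasts 1/8 s, in which the tool goes at most 62.5 mm and 10.7 degrees, less where a joint would pass 70% of its speed; a pose out of reach is approached as far as the arm can. A call with a gripper value outside its range is refused whole. The fingers move at their own pace and stop on an object; "grip_force" is the grip in N (left out, the last holds). Time passes only in rows, so rows that repeat a pose let the fingers close. It gives the time, the measured TCP pose, the force and the opening at its end, in the units of the state.
- telemetry.sense(): the state, without advancing time (a new reading comes with each control period).
- eyes.capture(name): name is "scene" or "top" or "wrist"; returns (picture, depth): 384x512x3 uint8, red, green, blue; 384x512 float32, m along the optical axis (not along the pixel's ray), 0 where there is no reading.
- eyes.camera_model(name): a dict with "K" (3x3 intrinsics, pixels), "dist" ([k1, k2, p1, p2, k3] as OpenCV has them; the pictures are not rectified), "eye" and "rotation" of the camera in the world. Camera axes: x right, y down, z forward; pixel columns grow to the right and rows downward; lengths in m; the calibration is good to about 2 mm. A picture is of the moment at which its call begins: read the wrist's pose just before it. camera_model takes no time and is no camera call; for the wrist camera it gives the pose at the moment of the call.
- job.hand_in(): hands the job in, once; it reports no verdict.
The state is a dict: "t": time; "joint_positions": joint angles; "dq": joint speeds; "joint_torque": joint torques, N m; "tool_pos": TCP position; "ee_rot": TCP orientation; "wrist_force": force on the tool from outside, world axes, zero at the start; "moment": the same for the moment, N m; "width": opening from 0.0 (shut) to 1.0 (fully open).
Only numpy, scipy, OpenCV 4.12 (cv2) and the standard library are available. Lean on these libraries where they do the work, as an engineer would, in place of code of your own. Each camera call takes 0.05 s, during which the arm holds its last target. There are 200 camera calls.

## Working session

There is one attempt and no reset: what is moved stays moved. The work goes in short steps, Python scripts to look and compute and a tool call to move; the robot and the scene stay as the last step left them, time stands still between calls to the robot, and variables do not carry over. Pictures are saved under pics/ and viewed, about 8 in all and at most 12, crops included, and the job is handed in when it is done.

Besides the shell and the picture viewer there is one more tool, called after "Emit:" by a JSON object that holds its "method" and its "body", one argument or row to a line. servo_tool: Moves the arm, as the interface text tells. Its arguments: {"type":"object","properties":{"motion":{"type":"array"},"grip_force":{"type":"number"}},"required":["motion"]}

```bash
mkdir -p pics; ls
cat > h.py <<'E'
import numpy as np, cv2
from station import telemetry, eyes, job, arm
from scipy.spatial.transform import Rotation as R
def snap(n,f):
    m=eyes.camera_model(n); p,d=eyes.capture(n)
    cv2.imwrite(f'pics/{f}.png',p[:,:,::-1]); np.savez(f'pics/{f}.npz',d=d,p=p,**{k:np.array(m[k]) for k in('K','dist','eye','rotation')})
def rot(m):
    r=np.array(m['rotation']); return r if r.shape==(3,3) else R.from_quat(r).as_matrix()
def pt(f,u,v,z=None,w=1):
    m=np.load(f'pics/{f}.npz'); x=cv2.undistortPoints(np.array([[[u,v]]],float),m['K'],m['dist'])[0,0]
    ray=rot(m)@np.array([x[0],x[1],1.])
    if z is None:
        q=m['d'][int(v)-w:int(v)+w+1,int(u)-w:int(u)+w+1]; s=np.median(q[q>0])
    else: s=(z-m['eye'][2])/ray[2]
    return m['eye']+s*ray
def cloud(f):
    m=np.load(f'pics/{f}.npz'); h,w=m['d'].shape; uu,vv=np.meshgrid(np.arange(w),np.arange(h))
    x=cv2.undistortPoints(np.stack([uu,vv],-1).reshape(-1,1,2).astype(float),m['K'],m['dist'])[:,0]
    r=np.c_[x,np.ones(len(x))]*m['d'].reshape(-1,1)
    return (r@rot(m).T+m['eye']).reshape(h,w,3)
E
python3 - <<'E'
from h import *
s=telemetry.sense(); print(s)
for n in('scene','top'): snap(n,n+'0'); m=eyes.camera_model(n); print(n,m['eye'],m['K'])
a=cv2.imread('pics/scene0.png');b=cv2.imread('pics/top0.png')
cv2.imwrite('pics/top0b.png',cv2.resize(b,(800,600),interpolation=cv2.INTER_CUBIC))
cv2.imwrite('pics/scene0b.png',cv2.resize(a,(800,600),interpolation=cv2.INTER_CUBIC))
E
```

```text
pics
{'t': 0.0, 'joint_positions': array([-1.53209308e+00,  1.59006973e-01,  1.59823086e+00, -2.63623062e-06,
        1.38621865e+00, -2.10079859e-01]), 'dq': array([-4.12520290e-04,  2.41499574e-04, -9.61435364e-04,  7.98343179e-05,
       -4.33896515e-04, -9.86156484e-04]), 'joint_torque': array([ 9.75361472e-04, -3.85565400e+01, -3.22108591e+01,  7.01883109e-02,
        3.77974520e-02, -1.33377443e-04]), 'tool_pos': array([ 0.14154598, -0.55670079,  0.23864322]), 'ee_rot': array([-0.5576685 ,  0.43452591, -0.43367577,  0.55867558]), 'wrist_force': array([ 0.33703611, -0.75092261, -0.38076332]), 'moment': array([ 0.0244995 , -0.0452053 , -0.02479772]), 'width': 1.001340620764796}
scene [1.20696527 0.06295657 1.1747093 ] [[464.53299112   0.         252.80145838]
 [  0.         464.53299112 191.1813909 ]
 [  0.           0.           1.        ]]
top [0.37341132 0.00761207 1.14659286] [[425.62493675   0.         258.66494704]
 [  0.         425.62493675 200.84794645]
 [  0.           0.           1.        ]]
```

View pics/top0b.png

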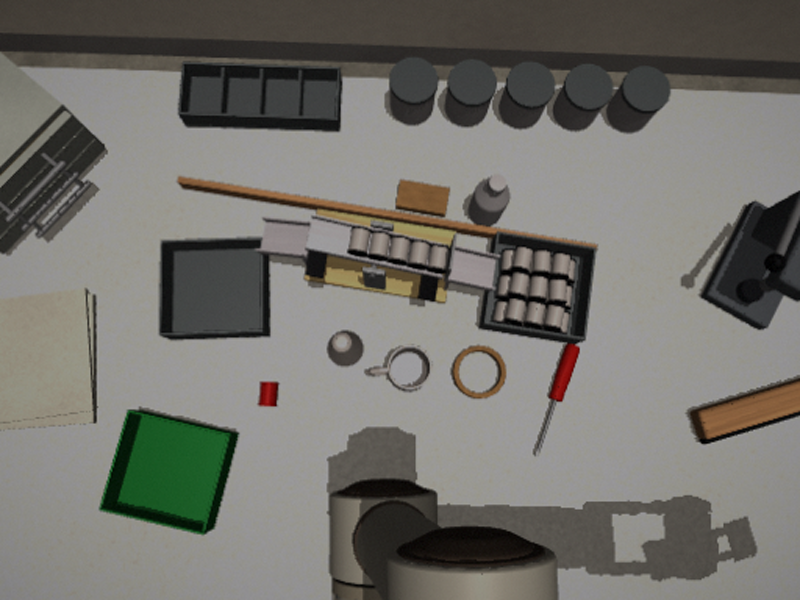

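View pics/scene0b.png

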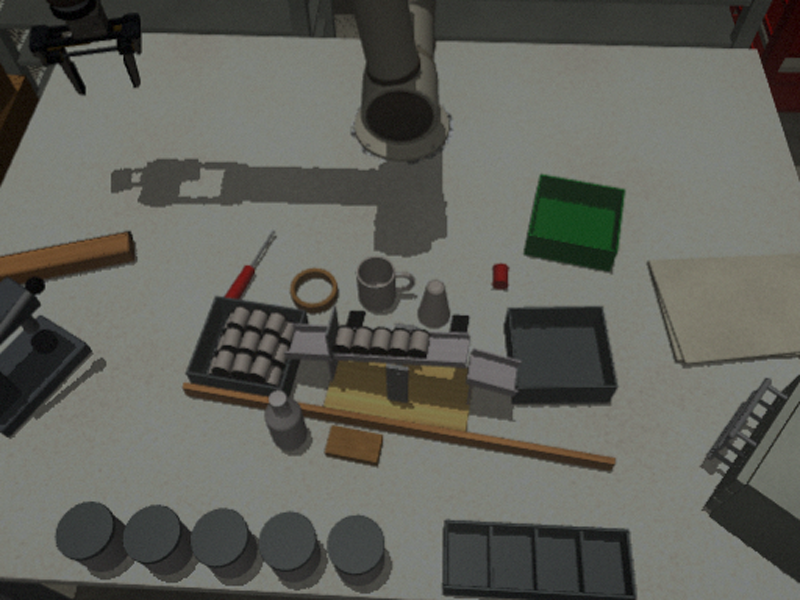

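Run:
```python
from h import *
print(R.from_quat(telemetry.sense()['ee_rot']).as_matrix().round(3)); print([a for a in dir(arm) if a[0]!='_'])
for n in('scene','top'):print(eyes.camera_model(n)['rotation'])
```

```text
[[ 0.246 -0.     0.969]
 [-0.969  0.002  0.246]
 [-0.002 -1.     0.   ]]
['IKError', 'nose_length']
[ 0.66105573  0.69635968 -0.20566319 -0.18918554]
[ 0.7141093  -0.69550799  0.06375063 -0.04745953]
```

Top view: rail runs (180,183)→(596,246). The grey box is at (160–270, 238–337), the raised left pad at (316,264), the cone at (345,348), and the mug at (408,368). Candidates for the box are the grey box at (215,288), the green box at (170,470, decoy), the full box at (540,285), and the divided tray at (260,95). The choice is the grey box at (215,288). For the pad, the left black one at (316,264) is the raised one, and the right one at (428,288) is the low one.

Run:
```python
from h import *
b=cv2.imread('pics/top0.png')
cv2.imwrite('pics/crop1.png',cv2.resize(b[105:245,95:295],(800,560),interpolation=cv2.INTER_CUBIC))
C=cloud('top0'); hsv=cv2.cvtColor(b,cv2.COLOR_BGR2HSV)
z=C[...,2]
# rail top
v,u=np.mgrid[0:384,0:512]
m=(hsv[...,1]>90)&(hsv[...,0]<20)&(abs(z-.035)<.008)&(v>105)&(v<165)&(u>105)&(u<390)&~((u>250)&(u<290)&(v<138))
P=C[m]; print(len(P),P[:,2].mean())
c=P[:,:2].mean(0); _,_,V=np.linalg.svd(P[:,:2]-c); e=V[0]; e=e if e[1]>0 else -e
print('rail ctr',c,'dir',e,'yaw',np.arctan2(-e[0],e[1]))
n=np.array([e[1],-e[0]]); s=(P[:,:2]-c)@n; t=(P[:,:2]-c)@e; print('width',np.percentile(s,[1,5,50,95,99]),'len',t.min(),t.max())
# box rim
m=(abs(z-.065)<.006)&(u>95)&(u<178)&(v>145)&(v<225)
Q=C[m][:,:2].astype(np.float32); print(len(Q),cv2.minAreaRect(Q))
for r in [(u,v) for u,v in[(316*.64,264*.64),(428*.64,288*.64)]]: print(pt('top0',*r))
```

```text
942 0.03418428854238952
rail ctr [0.7351915  0.08406207] dir [0.13044405 0.99145567] yaw -0.13081683859181228
width [-0.0056683  -0.00494022 -0.00013014  0.00536638  0.00673435] len -0.4335388135548858 0.30247688828934916
457 ((0.5860525965690613, 0.30524149537086487), (0.16129693388938904, 0.17000062763690948), 3.6707582473754883)
[0.60446186 0.12296861 0.15378143]
[ 0.57981931 -0.05088602  0.1156218 ]
```

View pics/crop1.png

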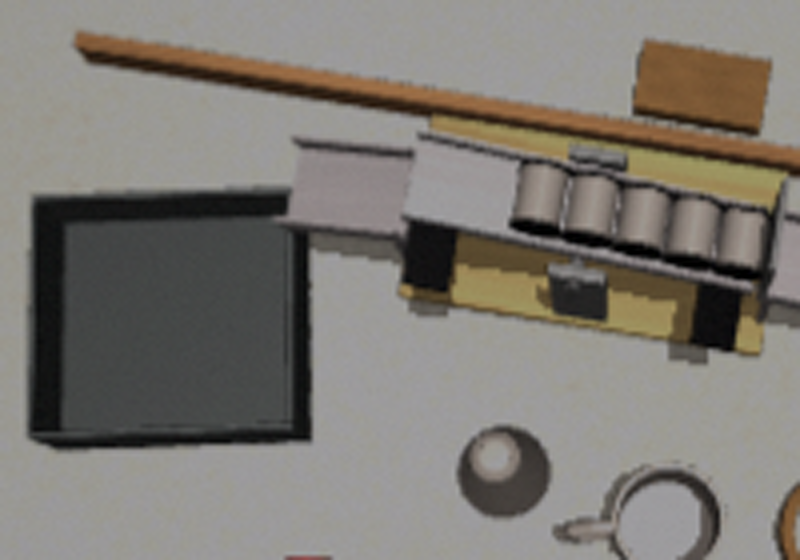

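Stand frame: yaw −0.131, origin ≈ (0.6385, 0.031), dock ≈ (0.673, 0.294). Measured heights and sizes match: pads 154/116 mm, box 161×170 mm. Relative to the dock, the box is at x −88 mm, y 0, yaw 0.195, which is within the stated range. First I move above the place behind the box, with the jaws open along the stand's y.

Emit:
{"method": "servo_tool", "body": {
  "motion": [
    [[-14,0,18,0,10,0,0],[-28,0,36,0,21.8,0,0],[-28,0,36,0,21.8,0,0],[-28,0,36,0,21.8,0,0],[-28,0,36,0,21.8,0,0],[-28,0,36,0,21.8,0,0],[-28,0,36,0,21.8,0,0],[-28,0,36,0,21.8,0,0],[-50,0,44,0,21.8,0,0],[-77.2,0,52.6,0,21.8,0,0],[-77.2,0,52.6,0,21.8,0,0],[-77.2,0,52.6,0,21.8,0,0],[-77.2,0,52.6,0,21.8,0,0],[-77.2,0,52.6,0,21.8,0,0],[-77.2,0,52.6,0,21.8,0,0],[-77.2,0,52.6,0,21.8,0,0],[-77.2,0,52.6,0,21.8,0,0],[-77.2,0,52.6,0,21.8,0,0],[-77.2,0,52.6,0,21.8,0,0]]
  ]
}}

```text
t: 2.48
tool_pos: [0.4614, 0.3189, 0.2394]
ee_rot: [0.466, -0.532, 0.532, -0.465]
wrist_force: [-0.5, 0.4, 0.8]
width: 1.003
```

```bash
cat >> h.py <<'E'
O=np.array([.6385,.031]); ex=np.array([.9915,-.1304]); ey=np.array([.1304,.9915])
def st(p): d=np.asarray(p)[:2]-O; return np.array([d@ex,d@ey])
E
python3 - <<'E'
from h import *
s=telemetry.sense(); print(s['t'],s['tool_pos'],st(s['tool_pos']),R.from_quat(s['ee_rot']).as_matrix().round(3),s['wrist_force'],s['width'])
snap('wrist','w1'); snap('top','t1')
a=cv2.imread('pics/w1.png');b=cv2.imread('pics/t1.png')
cv2.imwrite('pics/c2.png',np.vstack([cv2.resize(a,(400,300)),cv2.resize(b[100:340,60:380],(400,300))]))
E
```

```text
2.475 [0.46141073 0.31894161 0.23941073] [-0.2131316   0.26240167] [[-0.133 -0.     0.991]
 [-0.991 -0.001 -0.133]
 [ 0.001 -1.    -0.   ]] [-0.5258163  0.3603816  0.77157  ] 1.0029916243238635
```

View pics/c2.png

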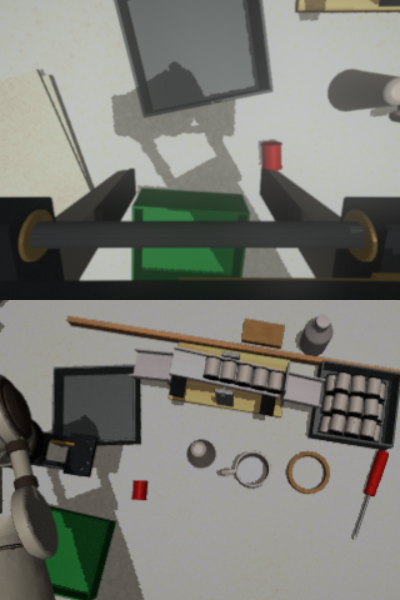

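The wrist view shows the box ahead at (190,50), between the finger lines, with the red spool at (271,155) to the right and the green box at (190,240) behind. I check the red spool and green box positions before descending.

Run:
```python
from h import *
for n,(a,b,z) in dict(red=(268,393,.016),g1=(237,432,.065),g2=(135,410,.065),cone=(345,348,.05),boxnearR=(268,337,.065),boxnearL=(163,337,.065)).items():
    p=pt('top0',a*.64,b*.64,z); print(n,p.round(3),st(p).round(3))
```

```text
red [0.412 0.21  0.016] [-0.248  0.147]
g1 [0.347 0.247 0.065] [-0.317  0.176]
g2 [0.378 0.411 0.065] [-0.308  0.343]
cone [0.488 0.081 0.05 ] [-0.156  0.03 ]
boxnearR [0.501 0.206 0.065] [-0.159  0.155]
boxnearL [0.496 0.376 0.065] [-0.186  0.324]
```

Emit:
{"method": "servo_tool", "body": {
  "motion": [
    [[-0.3,6,0,0,0,0,0],[-0.3,12,0,0,0,0,0],[-0.3,17,0,0,0,0,0],[-0.3,19.4,0,0,0,0,0],[-0.3,19.4,1,0,0,0,0],[-0.3,19.4,2,0,0,0,0],[-0.3,19.4,3,0,0,0,0],[-0.3,19.4,4,0,0,0,0],[-0.3,19.4,5,0,0,0,0],[-0.3,19.4,6,0,0,0,0],[-0.3,19.4,7,0,0,0,0],[-0.3,19.4,8,0,0,0,0],[-0.3,19.4,9,0,0,0,0],[-0.3,19.4,9.5,0,0,0,0],[-0.3,19.4,10,0,0,0,0],[-0.3,19.4,10.5,0,0,0,0],[-0.3,19.4,11,0,0,0,0],[-0.3,19.4,11,0,0,0,0]]
  ]
}}

```text
t: 4.82
tool_pos: [0.5715, 0.3089, 0.0456]
ee_rot: [0.466, -0.532, 0.532, -0.466]
wrist_force: [-0.8, 0.3, 0.9]
width: 1.001
```

```bash
cat >> h.py <<'E'
def box(f):
    C=cloud(f); z=C[...,2]; S=(C[...,:2]-O)@np.c_[ex,ey]
    m=(abs(z-.065)<.006)&(abs(S[...,0]+.04)<.17)&(abs(S[...,1]-.27)<.13)
    Q=S[m].astype(np.float32); return len(Q),cv2.minAreaRect(Q),Q.min(0),Q.max(0)
E
python3 - <<'E'
from h import *
s=telemetry.sense(); print(s['t'],s['tool_pos'],st(s['tool_pos']),s['wrist_force'])
snap('top','t2');snap('scene','s2'); print(box('t2')); print(box('s2'))
E
```

```text
4.825 [0.57146642 0.30885519 0.0455874 ] [-0.10269611  0.26675224] [-0.81677056  0.2683425   0.92855425]
(239, ((-0.011019647121429443, 0.25157812237739563), (0.1617807000875473, 0.16926813125610352), 0.34568050503730774), array([-0.09186463,  0.16653772], dtype=float32), array([0.06985416, 0.33653185], dtype=float32))
(482, ((-0.020397551357746124, 0.2527075409889221), (0.1702626794576645, 0.18057143688201904), 89.97367095947266), array([-0.11065529,  0.16755195], dtype=float32), array([0.06987929, 0.33786845], dtype=float32))
```

The box is square (0.3°), about 11 mm short of the dock and 13 mm to the right, which is inside the 25 mm tolerance. Next I push it gently home.

Emit:
{"method": "servo_tool", "body": {
  "motion": [
    [[0,0,0.4,0,0,0,0],[0,0,0.8,0,0,0,0],[0,0,1.1,0,0,0,0],[0,0,1.3,0,0,0,0],[0,0,1.4,0,0,0,0],[0,0,1.5,0,0,0,0],[0,0,1.5,0,0,0,0]]
  ]
}}

```text
t: 5.8
tool_pos: [0.5857, 0.307, 0.0456]
ee_rot: [0.466, -0.532, 0.532, -0.466]
wrist_force: [-1.8, -0.3, -0.5]
width: 1.002
```

Run:
```python
from h import *
s=telemetry.sense(); print(s['t'],s['tool_pos'],st(s['tool_pos']),s['wrist_force'])
snap('top','t3');snap('scene','s3'); print(box('t3'))
C=cloud('s3');S=(C[...,:2]-O)@np.c_[ex,ey];z=C[...,2]
for lo,hi,nm in((.027,.042,'rail'),(.06,.072,'box')):
    m=(z>lo)&(z<hi)&(S[...,1]>.2)&(S[...,1]<.33)&(S[...,0]>.04)&(S[...,0]<.12); print(nm,np.percentile(S[m][:,0],[2,50,98]))
```

```text
5.8 [0.58571108 0.30698143 0.0455502 ] [-0.08832819  0.26675191] [-1.81330388 -0.29190561 -0.52788442]
(232, ((0.0026899054646492004, 0.25033044815063477), (0.16163580119609833, 0.16730642318725586), 0.3941041827201843), array([-0.07766435,  0.16655485], dtype=float32), array([0.08383114, 0.33443254], dtype=float32))
rail [0.08089201 0.09060627 0.09845655]
box [0.07776178 0.08158815 0.08423293]
```

Emit:
{"method": "servo_tool", "body": {
  "motion": [
    [[0,0,0.1,0,0,0,0],[0,0,0.2,0,0,0,0],[0,0,0.3,0,0,0,0]]
  ]
}}

```text
t: 6.28
tool_pos: [0.5883, 0.3067, 0.0455]
ee_rot: [-0.466, 0.532, -0.532, 0.466]
wrist_force: [-3.7, 1.4, 1.8]
width: 1.001
```

Emit:
{"method": "servo_tool", "body": {
  "motion": [
    [[0,0,0.1,0,0,0,0],[0,0,0.2,0,0,0,0],[0,0,0.3,0,0,0,0]]
  ]
}}

```text
t: 6.65
tool_pos: [0.5886, 0.307, 0.0455]
ee_rot: [-0.468, 0.534, -0.53, 0.464]
wrist_force: [-14.9, 2.8, 9.1]
width: 1.002
```

Contact with the rail is confirmed: the force jumped to 15 N with no further motion. I back off, rise, close the fingers and go above the pad.

Emit:
{"method": "servo_tool", "body": {
  "motion": [
    [[0,0,-1.5,0,0,0,0],[0,0,-3.5,0,0,0,0],[0,-5,-3.5,0,0,0,1],[0,-11,-3.5,0,0,0,1],[0,-17,-3.5,0,0,0,1],[0,-20,-3.5,0,0,0,1],[5,-20,0,0,0,0,1],[11,-20,2.5,0,0,0,1],[16,-20,3,0,0,0,1],[17.9,-20,3,0,0,0,1],[17.9,-20,3,0,0,0,1],[17.9,-20,3,0,0,0,1]]
  ],
  "grip_force": 10
}}

```text
t: 8.15
tool_pos: [0.5978, 0.1264, 0.2458]
ee_rot: [-0.466, 0.531, -0.531, 0.467]
wrist_force: [-0.1, 0.5, -0.2]
width: 0.005
```

Run:
```python
from h import *
s=telemetry.sense(); print(s['t'],s['tool_pos'],st(s['tool_pos']),s['wrist_force'],s['width'])
snap('top','t4');snap('scene','s4');snap('wrist','w4'); print(box('t4'))
a=cv2.imread('pics/w4.png');b=cv2.imread('pics/s4.png')
cv2.imwrite('pics/c4.png',np.vstack([cv2.resize(a,(400,300)),cv2.resize(b[150:330,100:420],(533,300))[:,66:466]]))
```

```text
8.15 [0.59779078 0.1263717  0.24577822] [-0.05279966  0.08925256] [-0.12494165  0.46539032 -0.22262972] 0.004608563921949789
(229, ((0.004205569624900818, 0.2525668144226074), (0.17176003754138947, 0.15803807973861694), 89.47402954101562), array([-0.07488111,  0.1670902 ], dtype=float32), array([0.08398313, 0.33838516], dtype=float32))
```

View pics/c4.png

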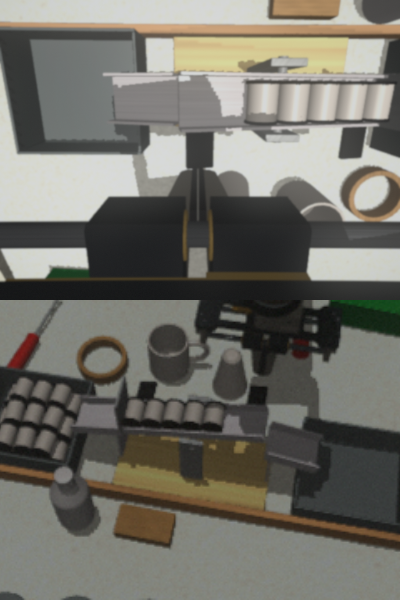

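The wrist view shows the pad at (200,150), with the closed fingertips at (198,170) in line and just above it. In the scene view the box is under the chute mouth against the rail. Pressing now.

Emit:
{"method": "servo_tool", "body": {
  "motion": [
    [[0,3,0,0,0,0,1],[0,5.5,0,0,0,0,1],[0,6.3,0,0,0,0,1],[0,6.7,0,0,0,0,1],[0,7.1,0,0,0,0,1],[0,7.5,0,0,0,0,1],[0,7.9,0,0,0,0,1],[0,8.3,0,0,0,0,1],[0,8.7,0,0,0,0,1],[0,9.1,0,0,0,0,1],[0,9.5,0,0,0,0,1],[0,9.8,0,0,0,0,1],[0,10.1,0,0,0,0,1],[0,10.3,0,0,0,0,1],[0,10.4,0,0,0,0,1]]
  ]
}}

```text
t: 10.18
tool_pos: [0.5977, 0.1246, 0.1433]
ee_rot: [0.466, -0.532, 0.532, -0.466]
wrist_force: [-6.7, -1.1, 13.9]
width: 0.005
```

Emit:
{"method": "servo_tool", "body": {
  "motion": [
    [[0,0.1,0,0,0,0,1],[0,0.1,0,0,0,0,1],[0,0.1,0,0,0,0,1],[0,0.1,0,0,0,0,1]]
  ]
}}

```text
t: 10.68
tool_pos: [0.5977, 0.1247, 0.1432]
ee_rot: [0.466, -0.532, 0.532, -0.466]
wrist_force: [-6.9, -1.4, 14.8]
width: 0.005
```

Run:
```python
from h import *
snap('scene','s5');snap('wrist','w5')
a=cv2.imread('pics/w5.png');b=cv2.imread('pics/s5.png')
cv2.imwrite('pics/c5.png',np.vstack([cv2.resize(a,(400,300)),cv2.resize(b[150:330,100:420],(533,300))[:,100:500]]))
```

```text
(no output)
```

View pics/c5.png

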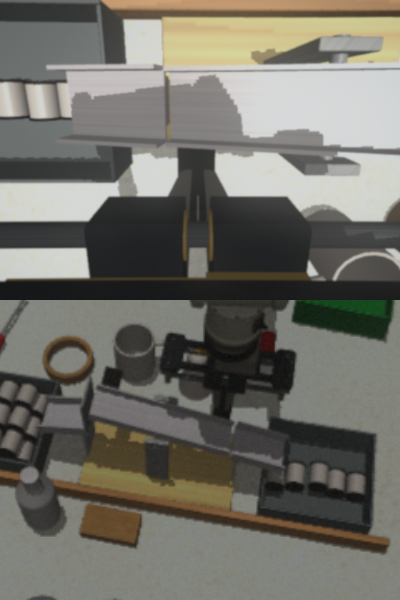

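The gate is fully over at the stop (about 15 N, no further travel). The chute and trough are empty, and the spools lie in the box at (275–357, 480). Lifting clear and checking.

Emit:
{"method": "servo_tool", "body": {
  "motion": [
    [[0,-1,0,0,0,0,1],[0,-3,0,0,0,0,1],[0,-8,0,0,0,0,1],[0,-13,0,0,0,0,1],[0,-13,-6,0,0,0,1],[0,-13,-12,0,0,0,1],[0,-13,-18,0,0,0,1],[0,-13,-18,0,0,0,1],[0,-13,-18,0,0,0,1],[0,-13,-18,0,0,0,1],[0,-13,-18,0,0,0,1]]
  ]
}}

```text
t: 12.15
tool_pos: [0.4203, 0.1483, 0.2708]
ee_rot: [-0.466, 0.532, -0.532, 0.466]
wrist_force: [-0.1, -0.3, -0.4]
width: 0.004
```

Run:
```python
from h import *
s=telemetry.sense(); print(s['t'],s['tool_pos'],s['wrist_force'])
snap('scene','s6');snap('top','t6'); print(box('s6'))
# gate tilt from trough floor/sides along centre line, scene depth
C=cloud('s6');S=(C[...,:2]-O)@np.c_[ex,ey]
m=(abs(S[...,0])<.018)&(abs(S[...,1])<.1)&(C[...,2]>.07)
p=np.polyfit(S[m][:,1],C[m][:,2],1);print('slope',p,m.sum())
m=(S[...,0]<-.038)&(S[...,0]>-.062)&(abs(S[...,1]-.089)<.008)&(C[...,2]>.08);print('padz',np.median(C[m][:,2]),m.sum())
b=cv2.imread('pics/s6.png');a=cv2.imread('pics/t6.png')
cv2.imwrite('pics/c6.png',np.vstack([cv2.resize(b[160:310,100:400],(600,300),interpolation=cv2.INTER_CUBIC),cv2.resize(a[90:330,60:400],(600,300))]))
```

```text
12.15 [0.4203292  0.14826177 0.27076092] [-0.09993527 -0.30917677 -0.4122217 ]
(461, ((0.006158709526062012, 0.2532726228237152), (0.17065927386283875, 0.16373156011104584), 89.82720947265625), array([-0.07570074,  0.16785465], dtype=float32), array([0.08790493, 0.33883432], dtype=float32))
slope [-0.22322581  0.1312276 ] 980
padz 0.11805829114476118 50
```

View pics/c6.png

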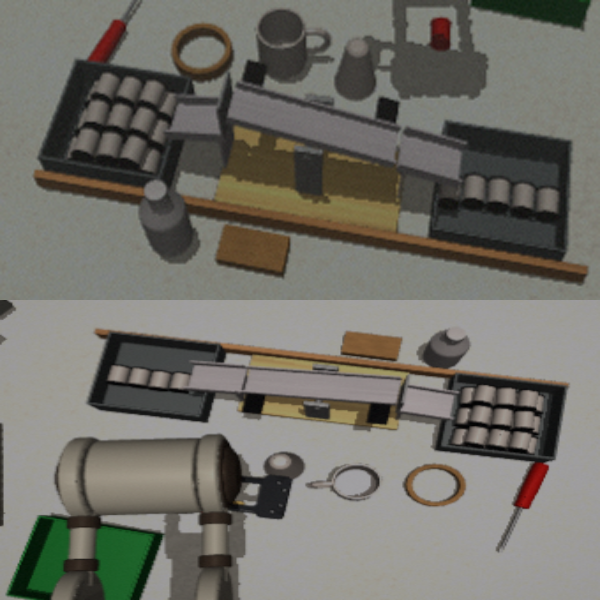

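The final view shows five spools in the box at (447–547, ~195). The gate is empty and tipped left, and the bystanders have not moved.

```bash
python3 -c "
from station import job; print(job.hand_in())"
```

```text
the job is handed in; nothing more can be done
None
```

The job is done and handed in. The grey box is under the left chute against the rail, the gate is tipped fully left, and all five spools are in the box. It took about 12 s of the 48 s allowed.

- **Box:** I pushed it with the open fingers until the force rose to about 15 N with no further motion. It sits square to within about 0.5°. By my measurement it is about 12 mm to the right of the dock, inside the 25 mm allowance.
- **Gate:** I pressed the left pad down to its stop with the closed fingertips, which also took about 15 N. After I released it, the trough slope measured 0.22 rad to the left and the pad was at 118 mm, against a nominal 116 mm, so it stayed over.
- **Last look:** I counted five spools in the box and none left on the gate or chute. By eye, everything else was where it started, and the arm was clear of it all. No check failed. The last scene-camera fit put the box centre at x 6 mm, against a physical limit of about 3 mm, which I put down to measurement error.

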